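# Weigh a connecting rod on the beam comparator

### The job

Swing both carton flaps open past upright and leave them open, then take the connecting rod out and lay it flat, pointing across the beam, in the middle of the comparator's pan while the beam is still arrested, and let go. Swing the red lever all the way over to free the beam, let the loaded pan sink and rest at the bottom for at least half a second without touching the rod, then swing the lever fully back home so that the beam is held level again with the rod still lying in the pan. Do not knock the other parts on the bench about.

Things in the scene. Friction and masses are not known exactly. Their poses are not given: they have to be found in the camera images.
- balance: the beam comparator, fixed (origin: centre of its underside), left or right of the carton: blue base 150 (x) x 300 (y) x 22 mm, post in the middle. Beam along its y, pivot 115 mm above the bench: pan at the +y end, fixed brass counterpoise (64 mm diameter, top 183 mm up) at y -110 mm. The red arrest lever stands on the -x side
- beam (a joint): tilt of the beam, rad: 0 level (arrested), +0.12 pan end fully down, -0.12 counterpoise end fully down. The rod is always heavier than the counterpoise allows for, so the freed pan sinks to +0.12
- pan (a point): middle of the upper face of the steel pan, 131 mm above the bench when level; pan 200 mm (x) x 110 mm (y, along the beam), lip 4 mm wide and 5 mm high all round; moves and tilts with the beam. Axes as the comparator's when level
- arrest_lever (a joint): swing of the lever, rad: 0 arrested (leans 0.5 rad from upright towards the comparator's -y, away from the pan), 1.0 fully free (leans 0.5 rad towards +y, the pan). Stays where left, 3 to 7 N at its tip. Hinge line along the comparator's x, through its x -125, y -70 mm, 50 mm above the bench; the beam is free of its rests beyond 0.75
- lever_tip (a point): top end of the arrest lever, 105 mm from its hinge: steel stem 12 mm thick with a round red grip 20 mm thick over the top 55 mm
- carton: open-topped cardboard carton, red-printed sides, fixed to the bench (origin: centre of its underside), 210 (its x) x 138 (its y) x 75 mm high, walls 4 mm, inner floor 12 mm above the bench. Two flaps hinge on the long walls; they stand half raised at the start
- flap_left (a joint): angle of the flap on the carton's +y wall, rad: 0 lies flat shut, 1.57 upright, up to 2.4 folded out. Hinge line along x at y +67, 77 mm above the bench; flap 206 mm long, 64 mm deep, 4 mm thick; stays where left
- flap_left_edge (a point): middle of the free edge of the left flap
- flap_right (a joint): angle of the flap on the carton's -y wall, same meaning, hinge line at y -67 mm
- flap_right_edge (a point): middle of the free edge of the right flap
- rod: steel connecting rod lying flat in the carton along its x, about 0.55 kg, 157 mm long (x), 22 mm thick; big end: ring of 60 mm diameter at x -48.5, small end: ring of 34 mm at x +61.5; shank 20 mm wide, 18 thick, x -20 to +45 mm. Origin: middle of its length, on its underside, a good place to grip across the shank (y)
- piston_a: bystander: aluminium piston, 86 mm diameter, 60 mm high, standing on the bench
- piston_b: bystander: a second piston, the same size
- oil_bottle: bystander: grey bottle with red cap and yellow label, 64 mm diameter, 180 mm high
- wrench: bystander: 200 mm wrench lying on the bench (origin: middle of its underside)
- bearing: bystander: dark steel bearing ring, 80 mm outer diameter, 22 mm high
Not all that is in view belongs to the job. Of the things like the rod, leave any that is blue, pink or turquoise; of the rest the larger one is meant.

How it is judged:
By the outcome, as a careful person would: the job done as asked, in the order asked, and still so for the second after the job is handed in, with the robot touching nothing.
It also fails if it takes over 70 s, if anything falls off the work surface, if the arm or the gripper's body presses on something with over 40 N, if the wrist force passes 120 N, or if a joint passes its speed limit or range.

### The arm

A 6-joint arm with a two-finger parallel gripper is mounted at the origin on the work surface. World frame = base frame: x ahead of the robot, y to its left, z up, the work surface at z = 0. Lengths are in m, angles in degrees, forces in N, time in s.
With the tool pointing down it reaches from about 0.4 to 0.825 m from the base axis. Payload 7 kg.
Tool frame: the origin (TCP) lies midway between the tips of the shut fingers; the grasp point (between the pads) lies ctrl.grasp_offset behind it (ctrl.grasp_offset is the distance from the TCP to the grasp point, in m); z points along the fingers, y is the line along which they close (so a half turn about z gives the same grasp; the last joint's range is limited). The gripper opens to 88 mm and grips with 3 to 60 N. Pads are 19 mm wide; open, the fingers measure 130 mm over their backs; the gripper's body (78 mm by 193 mm) begins 47 mm behind the grasp point.
Start: joints at [-46.92, 20.546, 0.682, 0, -70.136, -16.507], TCP at [0.302, -0.604, 0.227] pointing down, gripper open.
Joint ranges: [-176.03, 176.03], [-82.01, 121.73], [-58.28, 71.71], [-173.87, 95.51], [-174.79, -0.11], [-173.66, 173.66]. Speed limits (degrees/s): [136.94, 136.94, 172.46, 180, 180, 180].

### API

Orientations are given as [roll, pitch, yaw] about the fixed x, y, z axes, in that order (R = Rz(yaw) Ry(pitch) Rx(roll)).
In Python, from plant import ctrl gives the robot as it stands. The module is installed in compiled form; this text tells all that it offers.
- The arm moves only by the tool send_rows, never from a script. Its argument "increments" is a list that holds one entry, the list of rows, each a list of 4 numbers: the shift along the world's x, y, z normalised to -1 to 1, where 1 is 0.2 m, then the turn about the world's z normalised to -1 to 1, where 1 is 1.5 rad. In form: [[[x, y, z, roll], ...]]. A call has 1 to 12 rows; each row is the pose to reach, as a shift and turn from the pose commanded when the call began; what a row does not reach only later rows make up. A row lasts 1/8 s, in which the tool goes at most 62.5 mm and 10.7 degrees, less where a joint would pass 70% of its speed; a pose out of reach is approached as far as the arm can. A call with a number of a shift or a turn outside -1 to 1 is refused whole. A call with a gripper value outside its range is refused whole. "jaw" is the opening, from 0 (shut) to 1 (fully open), set as the call begins (left out, the last holds). The fingers move at their own pace and stop on an object; the grip force is fixed at half the most. Time passes only in rows, so rows that repeat a pose let the fingers close. It gives the time, the measured TCP pose, the force, the opening and the grip force at its end, in the units of the state.
- ctrl.get_obs(): the state, without advancing time (a new reading comes with each control period).
- ctrl.snapshot(name): name is "scene" or "top" or "wrist"; returns the picture (384x512x3 uint8, red, green, blue); there is no depth.
- ctrl.calibration(name): a dict with "mtx" (3x3 intrinsics, pixels), "k1" (the pictures are not rectified: a ray, as slopes to the right and down, at radius r is drawn at 1 + k1 r^2 times it, then the intrinsics apply), "eye" and "attitude" of the camera in the world. Camera axes: x right, y up, looking along -z (the intrinsics and any distortion apply to the point x, -y, -z); pixel columns grow to the right and rows downward; lengths in m; the calibration is good to about 2 mm. A picture is of the moment at which its call begins: read the wrist's pose just before it. calibration takes no time and is no camera call; for the wrist camera it gives the pose at the moment of the call.
- ctrl.close_job(): hands the job in; it is judged then, once.
Trained networks look in the newest picture that a camera, given by its name, has taken for a name from the list of things; names that differ only in an ending like _2 or _b are one class to them, and where a whole thing is asked for, a point or a joint stands for the part that bears it (a point fixed in the world has none). Each returns a list of dicts, best first, with "conf" (0 to 1); they miss things now and then, are a little off and sometimes report something else, mostly with a low value. They report only what shows in the picture. A call takes as long as a camera call. They do not tell look-alikes from the thing itself.
- ctrl.trace(thing, camera): "mask" (384x512 bool, what is visible of it) and "bbox" ([left, top, right, bottom] in pixels, round what is visible of it).
- ctrl.spot_point(thing, camera): "pixel" ([row, column] in pixels: a listed point, or the origin of a listed thing).
The state is a dict: "clock": time; "joint_pos": joint angles; "qvel": joint speeds; "tau": joint torques, N m; "tool_pos": TCP position; "orientation": TCP orientation; "force": force on the tool from outside, world axes, zero at the start; "moment": the same for the moment, N m; "opening": finger opening in m; "gripper_force": force on a finger pad.
Only numpy, scipy, OpenCV 4.12 (cv2) and the standard library are available. Lean on these libraries where they do the work, as an engineer would, in place of code of your own. Each camera call takes 0.05 s, during which the arm holds its last target. There are 200 camera calls.

## Working session

There is one attempt and no reset: what is moved stays moved. The work goes in short steps, Python scripts to look and compute and a tool call to move; the robot and the scene stay as the last step left them, time stands still between calls to the robot, and variables do not carry over. Pictures are saved under pics/ and viewed, at most 10 in all, crops included, and the job is handed in when it is done.

Besides the shell and the picture viewer there is one more tool, called after "Request:" in YAML: its name, and indented under it one key for each argument. send_rows: Moves the arm, as the interface text tells. Its arguments: {"type":"object","properties":{"increments":{"type":"array"},"jaw":{"type":"number"}},"required":["increments"]}

```bash
mkdir -p pics
cat > h.py <<'E'
import numpy as np,cv2
from plant import ctrl
from scipy.spatial.transform import Rotation as R
def cal(n):
    c=ctrl.calibration(n);A=np.array(c["attitude"],float)
    if A.shape!=(3,3): A=R.from_euler('xyz',A.ravel(),degrees=True).as_matrix()
    return np.array(c["mtx"]),c["k1"],np.array(c["eye"]),A
def ray(n,row,col,c=None):
    K,k1,e,A=c or cal(n)
    u=cv2.undistortPoints(np.array([[[col,row]]],float),K,np.array([k1,0,0,0,0.]))[0,0]
    return e,A@np.array([u[0],-u[1],-1])
def at(n,row,col,z,c=None):
    e,d=ray(n,row,col,c); return e+d*(z-e[2])/d[2]
def proj(n,P,c=None):
    K,k1,e,A=c or cal(n)
    q=(np.atleast_2d(P)-e)@A; x=q[:,0]/-q[:,2];y=-q[:,1]/-q[:,2]
    f=1+k1*(x*x+y*y); return np.c_[K[1,1]*y*f+K[1,2],K[0,0]*x*f+K[0,2]]
def tri(n1,p1,n2,p2):
    a,d=ray(n1,*p1);b,f=ray(n2,*p2)
    s=np.linalg.lstsq(np.c_[d,-f],b-a,rcond=None)[0]
    P,Q=a+s[0]*d,b+s[1]*f; return (P+Q)/2,np.linalg.norm(P-Q)
E
python3 - <<'E'
from h import *
np.set_printoptions(precision=4,suppress=True)
print(ctrl.calibration("top"),ctrl.get_obs(),ctrl.grasp_offset)
a=ctrl.snapshot("scene");b=ctrl.snapshot("top")
for n,i in(("scene",a),("top",b)):
    cv2.imwrite(f"pics/{n}0.png",cv2.resize(i[:,:,::-1],(800,600)))
for t in "balance pan lever_tip carton flap_left_edge flap_right_edge rod piston_a oil_bottle wrench bearing".split():
  for n in("scene","top"):
    print(t,n,[(np.round(d["pixel"],1).tolist(),round(d["conf"],2)) for d in ctrl.spot_point(t,n)[:4]])
E
```

```text
{'mtx': array([[357.3975,   0.    , 253.2209],
       [  0.    , 357.3975, 195.9894],
       [  0.    ,   0.    ,   1.    ]]), 'k1': -0.10547679456186154, 'eye': array([ 0.4402, -0.0223,  1.4555]), 'attitude': array([  4.0953,   0.918 , -89.0401])} {'clock': 0.0, 'joint_pos': array([-46.9197,  20.5917,   0.6337,  -0.0199, -70.1373, -16.5088]), 'qvel': array([ 0.0101, -0.0313,  0.1241, -0.0693, -0.0438, -0.0574]), 'tau': array([  0.0007, -58.2716,  29.3058,   6.997 ,   0.007 ,  -0.0002]), 'tool_pos': array([ 0.3017, -0.6033,  0.2256]), 'orientation': array([ 179.9033,   -0.0091, -153.4352]), 'force': array([-0.2273,  1.3918, -0.7811]), 'moment': array([-0.0263, -0.0297,  0.0379]), 'gripper_force': 0.0, 'opening': 0.08776243710690684} 0.0188
balance scene [([188.6, 223.0], 0.95)]
balance top [([175.9, 272.5], 0.71), ([189.3, 297.7], 0.7)]
pan scene [([187.7, 232.8], 0.8)]
pan top [([176.3, 272.3], 0.93)]
lever_tip scene [([128.7, 238.5], 0.7)]
lever_tip top [([219.7, 325.5], 0.42)]
carton scene [([268.7, 291.5], 0.65), ([126.1, 236.8], 0.26)]
carton top [([192.6, 203.5], 0.78)]
flap_left_edge scene [([252.7, 305.6], 0.57)]
flap_left_edge top []
flap_right_edge scene [([239.1, 294.1], 0.69)]
flap_right_edge top [([183.3, 206.1], 0.58)]
rod scene [([279.5, 424.3], 0.91), ([236.1, 348.8], 0.78), ([151.2, 275.4], 0.66), ([264.3, 297.3], 0.63)]
rod top [([245.4, 196.9], 0.6), ([192.9, 199.1], 0.58), ([135.6, 206.2], 0.54), ([255.6, 308.4], 0.5)]
piston_a scene [([330.1, 373.8], 0.71), ([194.6, 295.3], 0.65)]
piston_a top [([235.6, 255.2], 0.83), ([203.7, 132.4], 0.67)]
oil_bottle scene [([261.2, 211.4], 0.84)]
oil_bottle top [([139.3, 245.1], 0.74)]
wrench scene [([130.3, 232.1], 0.58)]
wrench top [([235.2, 353.0], 0.66), ([178.8, 271.9], 0.51), ([232.6, 256.2], 0.47), ([191.3, 198.8], 0.36)]
bearing scene [([133.3, 180.9], 0.82)]
bearing top [([192.7, 373.8], 0.55)]
```

View pics/scene0.png

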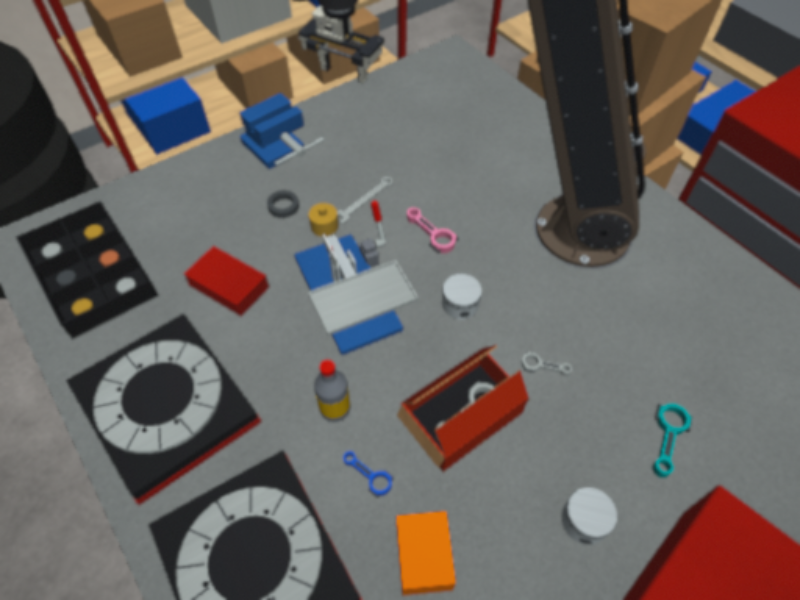

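View pics/top0.png

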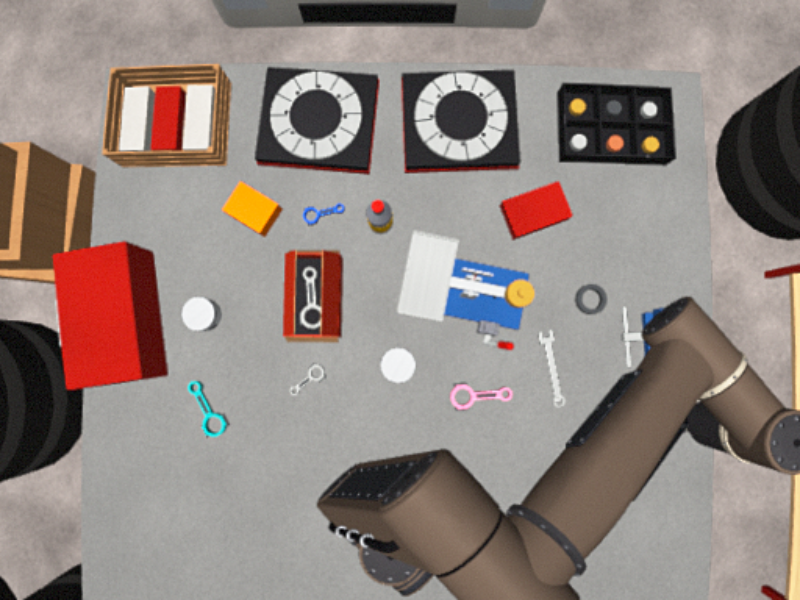

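Rod-like candidates (top picture, 800x600): turquoise (207,408), blue (323,214), pink (481,396), small silver one (308,379), and the larger silver one in the carton (311,298). I choose the one in the carton. Next I check it in a close crop.

Run:
```python
from h import *
np.set_printoptions(precision=4,suppress=True)
b=ctrl.snapshot("top")
cv2.imwrite("pics/c1.png",cv2.resize(b[135:255,170:350,::-1],(800,533),interpolation=cv2.INTER_CUBIC))
for t,z in(("carton",.075),("pan",.133),("rod",.03),("balance",.02),("flap_left",.1),("flap_right",.1),("arrest_lever",.12),("piston_a",.06),("oil_bottle",.18)):
    for d in ctrl.trace(t,"top")[:3]:
        r=cv2.minAreaRect(np.argwhere(d["mask"]).astype(np.float32)[:,::-1])
        p=cv2.boxPoints(r)
        print(t,round(d["conf"],2),np.array(d["bbox"]),np.round(r[2],1),[at("top",q[1],q[0],z)[:2].round(3).tolist() for q in p])
for n,p in(("piston_a",(235.6,255.2)),("rod",(192.9,199.1))): print(n,at("top",*p,.02))
print("lever",tri("top",(219.7,325.5),"scene",(128.7,238.5)),"pan",tri("top",(176.3,272.3),"scene",(187.7,232.8)))
```

```text
carton 0.88 [181.5 160.5 219.1 217.3] 90.0 [[0.676, 0.288], [0.678, 0.142], [0.451, 0.136], [0.449, 0.281]]
pan 0.95 [252.2 149.9 341.3 204.9] 12.5 [[0.526, -0.002], [0.716, -0.041], [0.653, -0.345], [0.464, -0.302]]
rod 0.78 [291.4 246.8 328.7 264.1] 77.9 [[0.347, -0.134], [0.381, -0.282], [0.312, -0.298], [0.278, -0.15]]
rod 0.71 [192.  172.3 205.7 210.3] 4.4 [[0.492, 0.25], [0.637, 0.243], [0.634, 0.195], [0.489, 0.202]]
rod 0.56 [119.  241.2 146.1 279.1] 63.4 [[0.323, 0.556], [0.355, 0.495], [0.221, 0.421], [0.189, 0.481]]
balance 0.83 [255.5 148.5 343.8 225.9] 21.3 [[0.549, 0.027], [0.758, -0.05], [0.635, -0.376], [0.429, -0.296]]
balance 0.58 [255.4 150.1 343.3 205.9] 11.3 [[0.53, 0.0], [0.742, -0.039], [0.68, -0.373], [0.469, -0.33]]
flap_left 0.85 [184.  161.2 190.2 212.4] 90.0 [[0.672, 0.283], [0.672, 0.247], [0.468, 0.241], [0.467, 0.276]]
flap_right 0.74 [207.8 161.4 220.5 215.9] 90.0 [[0.673, 0.189], [0.673, 0.143], [0.462, 0.138], [0.462, 0.183]]
piston_a 0.97 [119.9 191.5 143.  210.9] 90.0 [[0.551, 0.548], [0.553, 0.449], [0.473, 0.446], [0.471, 0.544]]
piston_a 0.83 [245.4 220.8 262.8 242. ] 90.0 [[0.438, 0.036], [0.439, -0.046], [0.357, -0.047], [0.356, 0.035]]
oil_bottle 0.54 [238.6 128.  249.9 152.6] 90.0 [[0.779, 0.07], [0.779, 0.012], [0.702, 0.011], [0.701, 0.069]]
piston_a [ 0.3839 -0.0081  0.02  ]
rod [0.5518 0.2218 0.02  ]
lever (array([ 0.4506, -0.2644,  0.1538]), np.float64(0.0001865780507341718)) pan (array([ 0.6075, -0.0688,  0.1462]), np.float64(2.395280298270436e-05))
```

View pics/c1.png

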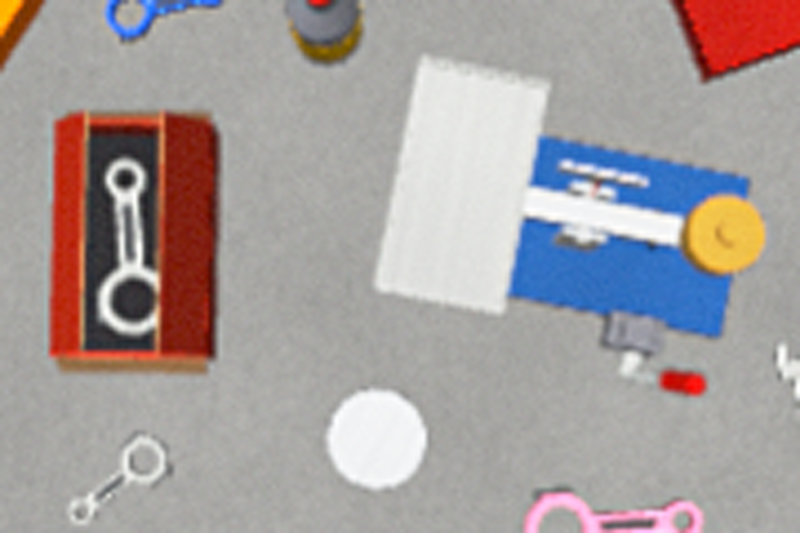

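The crop shows the larger silver rod in the carton: big end at (130,300) towards the robot, small end at (125,178). Both flaps are half raised. The small silver rod at (115,480) lies outside. Before planning, I check which way the wide side of the gripper body runs, because it has to clear the flaps, and I fit the poses.

Run:
```python
from h import *
np.set_printoptions(precision=4,suppress=True)
a=ctrl.snapshot("scene").copy()
im=cv2.resize(a[0:70,170:270,::-1],(800,560),interpolation=cv2.INTER_CUBIC)
o=ctrl.get_obs();M=R.from_euler('xyz',o["orientation"],degrees=True).as_matrix();t=o["tool_pos"]
def pt(x,y,z): 
    r,c=proj("scene",t+M@np.array([x,y,z]))[0]; return int((c-170)*8),int(r*8)
for (x,y,z,col) in [(0,.065,0,(0,255,0)),(0,-.065,0,(0,255,0)),(0,.0965,-.066,(0,255,255)),(0,-.0965,-.066,(0,255,255)),(.0965,0,-.066,(255,0,255)),(-.0965,0,-.066,(255,0,255)),(0,0,0,(0,0,255)),(.039,0,-.066,(255,255,0)),(-.039,0,-.066,(255,255,0))]:
    cv2.circle(im,pt(x,y,z),5,col,-1)
cv2.imwrite("pics/g.png",im)
cr=lambda x,y:(135+y/4.444,170+x/4.444)
for n,p,z in [("Lh-",(51,355),.077),("Lh+",(57,115),.077),("Rh-",(213,357),.077),("Rh+",(217,118),.077),("big",(130,300),.034),("small",(125,178),.034),
 ("pan1",(422,55),.136),("pan2",(550,80),.136),("pan3",(505,313),.136),("pan4",(375,290),.136),("cp",(725,235),.183),("base1",(749,177),.022),("base2",(721,337),.022)]:
    print(n,at("top",*cr(*p),z)[:2])
for z in(.11,.12,.13,.14): print(z,at("top",*cr(86,235),z)[:2],at("top",*cr(160,235),z)[:2])
```

```text
Lh- [0.4607 0.2788]
Lh+ [0.6725 0.2803]
Rh- [0.4615 0.1366]
Rh+ [0.6714 0.1381]
big [0.5121 0.2178]
small [0.6227 0.2255]
pan1 [ 0.7175 -0.0404]
pan2 [ 0.6978 -0.1484]
pan3 [ 0.5012 -0.1125]
pan4 [ 0.5186 -0.0041]
cp [ 0.5646 -0.2862]
base1 [ 0.6338 -0.3417]
base2 [ 0.4877 -0.316 ]
0.11 [0.5634 0.2445] [0.5643 0.1807]
0.12 [0.5624 0.2425] [0.5634 0.1792]
0.13 [0.5615 0.2405] [0.5624 0.1777]
0.14 [0.5606 0.2385] [0.5615 0.1762]
```

View pics/g.png

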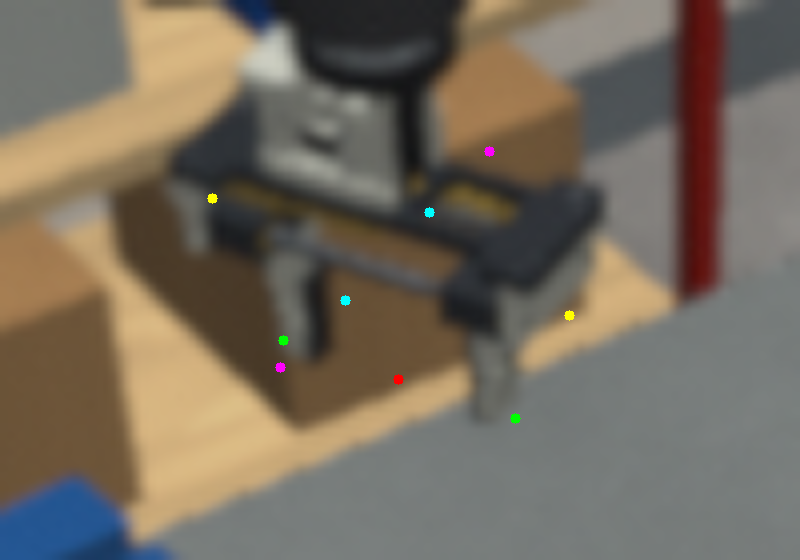

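The overlay shows the wide body (193 mm) running along the closing line. At a low rod grip across the carton it could therefore reach the folded-out flaps, so I'll approach that grip carefully. First I open the flaps with the fingers shut.

Request:
send_rows:
  increments:
    - [[0.33,1,0.4,0.185],[0.33,1,0.4,0.185],[0.33,1,0.4,0.185],[0.33,1,0.4,0.185]]
  jaw: 0

```text
clock: 2.25
tool_pos: [0.3686, -0.4018, 0.3083]
orientation: [-179.9, 0.0, -137.4]
force: [0.7, -0.3, -0.4]
opening: 0.0531
gripper_force: 0.0
```

Request:
send_rows:
  increments:
    - [[0.33,1,0,0.185],[0.33,1,0,0.185],[0.33,1,0,0.185],[0.33,1,0,0.185]]

```text
clock: 2.75
tool_pos: [0.4345, -0.201, 0.3071]
orientation: [-179.9, 0.1, -121.5]
force: [1.2, -1.5, 0.4]
opening: 0.0134
gripper_force: 0.0
```

Request:
send_rows:
  increments:
    - [[0.33,1,0,0.185],[0.33,1,0,0.185],[0.33,1,0,0.185],[0.33,1,0,0.185]]

```text
clock: 3.25
tool_pos: [0.5005, -0.0008, 0.3066]
orientation: [-180.0, 0.0, -105.6]
force: [-0.1, -1.1, 0.1]
opening: 0.0006
gripper_force: 0.0
```

Request:
send_rows:
  increments:
    - [[0.33,1,0,0.185],[0.33,1,0,0.185],[0.33,1,0,0.185],[0.33,1,0,0.185],[0.33,1,0,0.185]]

```text
clock: 3.88
tool_pos: [0.566, 0.1976, 0.3057]
orientation: [179.9, -0.0, -89.7]
force: [0.0, 0.1, -0.1]
opening: 0.0003
gripper_force: 0.0
```

Run:
```python
from h import *
np.set_printoptions(precision=4,suppress=True)
c=cal("wrist");b=ctrl.snapshot("wrist");print(c)
im=b.copy()
for d in ctrl.spot_point("rod","wrist")[:2]: print(d, at("wrist",*d["pixel"],.012,c))
for t in("flap_left_edge","flap_right_edge"):
  for d in ctrl.spot_point(t,"wrist")[:2]: print(t,d,at("wrist",*d["pixel"],.13,c))
for d in ctrl.trace("rod","wrist")[:2]:
  print(d["conf"],d["bbox"])
  m=d["mask"]
cv2.imwrite("pics/w1.png",cv2.resize(im[:,:,::-1],(800,600)))
```

```text
(array([[284.0843,   0.    , 254.7448],
       [  0.    , 284.0843, 190.1971],
       [  0.    ,   0.    ,   1.    ]]), -0.06496367366323624, array([0.5663, 0.1186, 0.463 ]), array([[-1.    ,  0.0027,  0.0031],
       [-0.0035, -0.9564, -0.2919],
       [ 0.0022, -0.2919,  0.9564]]))
{'pixel': [167.0, 260.2], 'conf': 0.97} [0.5561 0.2169 0.012 ]
{'pixel': [305.0, 402.8], 'conf': 0.82} [0.2733 0.4911 0.012 ]
flap_left_edge {'pixel': [208.1, 254.8], 'conf': 0.89} [0.565  0.2436 0.13  ]
flap_left_edge {'pixel': [164.3, 255.9], 'conf': 0.23} [0.5639 0.1879 0.13  ]
flap_right_edge {'pixel': [154.9, 256.7], 'conf': 0.68} [0.563  0.1766 0.13  ]
0.9 [374.8, 286.9, 445.7, 320.5]
0.8 [100.4, 119.8, 141.3, 189.1]
```

View pics/w1.png

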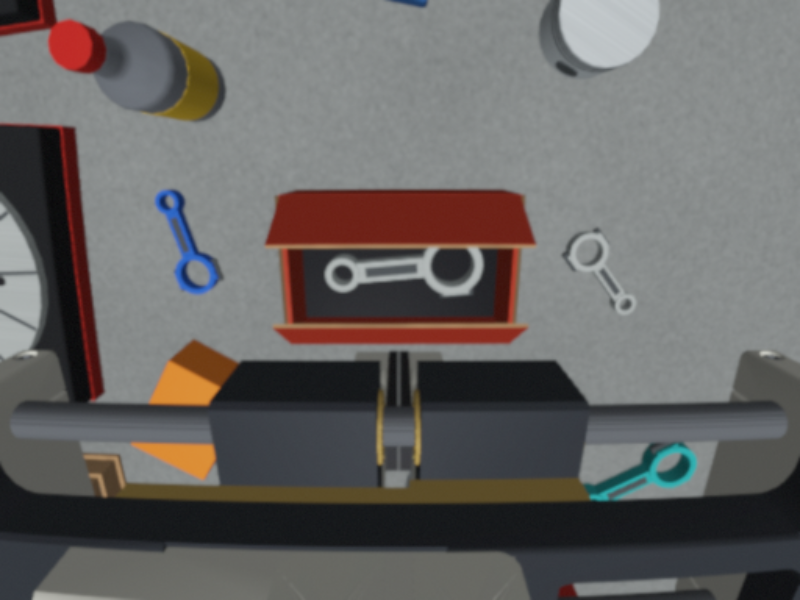

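Wrist view (800x600): the rod in the carton has its small end at (342,272) and its big end at (450,268). The right flap edge is at row 245 and the left at row 325, leaving a gap about 67 mm wide centred on y≈0.210. I descend into it and push the left flap out.

Request:
send_rows:
  increments:
    - [[0,0.07,-0.3,0],[0,0.07,-0.6,0],[0,0.07,-0.9,0],[0,0.07,-1,0],[0,0.07,-1,0]]

```text
clock: 4.75
tool_pos: [0.5651, 0.2089, 0.1053]
orientation: [179.9, -0.1, -89.9]
force: [-0.4, 0.5, 0.3]
opening: 0.0005
gripper_force: 0.0
```

Request:
send_rows:
  increments:
    - [[0,0.08,-0.025,0],[0,0.16,-0.025,0],[0,0.24,-0.025,0],[0,0.3,-0.025,0],[0,0.35,-0.025,0],[0,0.37,-0.025,0],[0,0.37,-0.025,0]]

```text
clock: 5.62
tool_pos: [0.5659, 0.2847, 0.1015]
orientation: [-180.0, 0.0, -89.8]
force: [-0.3, -0.1, -0.3]
opening: 0.0005
gripper_force: 0.0
```

Run:
```python
from h import *
np.set_printoptions(precision=4,suppress=True)
print(ctrl.get_obs()["force"]); ctrl.snapshot("scene")
for t in("flap_left_edge","flap_right_edge"):
  for d in ctrl.spot_point(t,"scene")[:2]: print(t,d,[at("scene",*d["pixel"],z)[:2] for z in(.11,.12,.14)])
```

```text
[-0.2769 -0.0739 -0.25  ]
flap_left_edge {'pixel': [273.4, 320.9], 'conf': 0.65} [array([0.5588, 0.3072]), array([0.5627, 0.3096]), array([0.5707, 0.3145])]
flap_right_edge {'pixel': [236.3, 294.7], 'conf': 0.85} [array([0.5435, 0.1697]), array([0.5476, 0.1734]), array([0.5559, 0.1809])]
```

Request:
send_rows:
  increments:
    - [[0,0.02,-0.02,0],[0,0.03,-0.04,0],[0,0.03,-0.04,0]]

```text
clock: 6.15
tool_pos: [0.5665, 0.29, 0.0953]
orientation: [-179.9, -0.0, -89.8]
force: [-3.4, -3.1, 13.4]
opening: 0.0006
gripper_force: 6.6
```

Request:
send_rows:
  increments:
    - [[0,-0.2,0,0],[0,-0.4,0,0],[0,-0.45,0,0],[0,-0.53,0.03,0],[0,-0.61,0.03,0],[0,-0.69,0.03,0],[0,-0.75,0.03,0],[0,-0.8,0.03,0],[0,-0.8,0.03,0]]

```text
clock: 7.28
tool_pos: [0.5663, 0.1316, 0.1]
orientation: [-179.9, 0.2, -89.9]
force: [-3.7, 9.4, 2.4]
opening: 0.0005
gripper_force: 4.1
```

Request:
send_rows:
  increments:
    - [[0,-0.02,-0.03,0],[0,-0.025,-0.03,0],[0,-0.025,-0.03,0]]

```text
clock: 7.65
tool_pos: [0.567, 0.1308, 0.0988]
orientation: [-179.7, 0.5, -89.7]
force: [-22.8, 26.5, 39.9]
opening: 0.0005
gripper_force: 24.0
```

Run:
```python
from h import *
np.set_printoptions(precision=4,suppress=True)
print(ctrl.get_obs()["force"]); ctrl.snapshot("scene")
for t in("flap_left_edge","flap_right_edge"):
  for d in ctrl.spot_point(t,"scene")[:2]: print(t,d,[at("scene",*d["pixel"],z)[:2] for z in(.11,.12,.14)])
```

```text
[-22.7825  26.4778  39.9144]
flap_left_edge {'pixel': [276.0, 321.9], 'conf': 0.74} [array([0.5617, 0.3148]), array([0.5656, 0.3172]), array([0.5735, 0.322 ])]
flap_left_edge {'pixel': [187.4, 229.9], 'conf': 0.58} [array([ 0.6014, -0.0977]), array([ 0.605 , -0.0915]), array([ 0.6121, -0.079 ])]
flap_right_edge {'pixel': [220.9, 278.0], 'conf': 0.88} [array([0.5514, 0.0969]), array([0.5554, 0.1013]), array([0.5635, 0.1101])]
```

Both flaps are at their outer stop. I lift off, turn the closing line across the rod and look again.

Request:
send_rows:
  increments:
    - [[0,0.03,0.3,0],[0,0.03,0.6,-0.12],[0,0.2,0.8,-0.24],[0,0.475,0.8,-0.36],[-0.03,0.475,0.8,-0.49],[-0.03,0.475,0.8,-0.61],[-0.03,0.475,0.8,-0.74],[-0.03,0.475,0.8,-0.86],[-0.03,0.475,0.8,-1],[-0.03,0.475,0.8,-1],[-0.03,0.475,0.8,-1]]
  jaw: 0.5

```text
clock: 9.18
tool_pos: [0.5599, 0.22, 0.2534]
orientation: [-180.0, -0.0, -175.6]
force: [0.4, -0.2, 0.2]
opening: 0.0443
gripper_force: 0.0
```

Run:
```python
from h import *
np.set_printoptions(precision=4,suppress=True)
c=cal("wrist");b=ctrl.snapshot("wrist");print(c[2],ctrl.get_obs()["tool_pos"],ctrl.get_obs()["force"])
for d in ctrl.spot_point("rod","wrist")[:2]: print(d, at("wrist",*d["pixel"],.012,c))
for t,z in(("flap_left_edge",.12),("flap_right_edge",.12),("carton",0)):
  for d in ctrl.spot_point(t,"wrist")[:2]: print(t,d,at("wrist",*d["pixel"],z,c))
for d in ctrl.trace("rod","wrist")[:1]:
  cs,_=cv2.findContours(d["mask"].astype(np.uint8),cv2.RETR_CCOMP,cv2.CHAIN_APPROX_NONE)
  for k in cs:
    if len(k)>12:
      P=np.array([at("wrist",q[0][1],q[0][0],.034,c)[:2] for q in k],np.float32)
      print(d["conf"],len(k),cv2.minEnclosingCircle(P),cv2.minAreaRect(P))
cv2.imwrite("pics/w2.png",cv2.resize(b[:,:,::-1],(800,600)))
```

```text
[0.4805 0.2142 0.4106] [0.5599 0.22   0.2534] [ 0.3753  0.511  -0.2783]
{'pixel': [161.8, 255.8], 'conf': 0.92} [0.5593 0.2215 0.012 ]
{'pixel': [292.4, 232.0], 'conf': 0.72} [0.7817 0.1989 0.012 ]
flap_left_edge {'pixel': [194.2, 354.5], 'conf': 0.77} [0.565  0.3288 0.12  ]
flap_right_edge {'pixel': [177.6, 141.5], 'conf': 0.9} [0.5639 0.0992 0.12  ]
carton {'pixel': [163.9, 247.6], 'conf': 0.61} [0.5657 0.2099 0.    ]
carton {'pixel': [25.3, 97.5], 'conf': 0.3} [ 0.3915 -0.0036  0.    ]
0.87 86 ((0.3340488374233246, 0.5065598487854004), 0.022389784455299377) ((0.3364410996437073, 0.5065211653709412), (0.0237736776471138, 0.0430668406188488), 9.73634147644043)
```

View pics/w2.png

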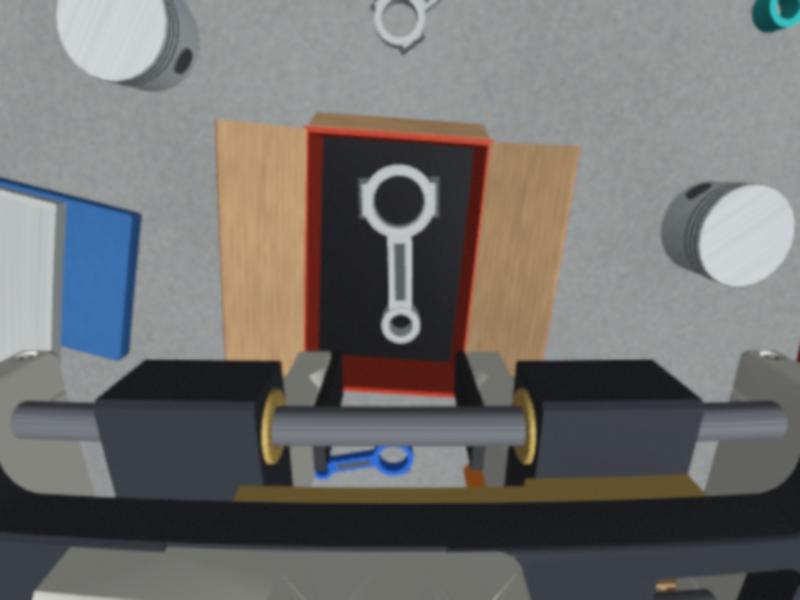

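Both flaps lie folded out and the rod is in the clear: big end at (400,200), small end at (400,325), origin (0.559, 0.2215). I descend with small steps and watch the force in case the body meets the flaps.

Request:
send_rows:
  increments:
    - [[0,0.005,-0.3,0],[0,0.005,-0.6,0],[0,0.005,-0.85,0],[0,0.005,-0.95,0],[0,0.005,-0.97,0],[0,0.005,-0.97,0]]
  jaw: 0.4

```text
clock: 10.22
tool_pos: [0.5604, 0.2217, 0.0602]
orientation: [180.0, 0.0, -175.7]
force: [-0.0, 0.9, 0.6]
opening: 0.0352
gripper_force: 0.0
```

Request:
send_rows:
  increments:
    - [[0,0,-0.03,0],[0,0,-0.05,0],[0,0,-0.05,0]]

```text
clock: 10.6
tool_pos: [0.5599, 0.2213, 0.0496]
orientation: [180.0, -0.0, -175.8]
force: [-0.6, -0.2, -0.5]
opening: 0.0348
gripper_force: 0.0
```

Request:
send_rows:
  increments:
    - [[0,0,-0.01,0],[0,0,-0.02,0],[0,0,-0.02,0]]

```text
clock: 10.98
tool_pos: [0.5598, 0.2212, 0.0454]
orientation: [-180.0, -0.0, -175.8]
force: [-0.8, -0.4, 0.0]
opening: 0.0348
gripper_force: 0.0
```

Request:
send_rows:
  increments:
    - [[0,0,-0.01,0],[0,0,-0.015,0],[0,0,-0.015,0]]

```text
clock: 11.35
tool_pos: [0.5599, 0.2213, 0.0424]
orientation: [-180.0, -0.0, -175.8]
force: [0.1, 0.4, -0.1]
opening: 0.0351
gripper_force: 0.0
```

Request:
send_rows:
  increments:
    - [[0,0,-0.005,0],[0,0,-0.01,0]]

```text
clock: 11.6
tool_pos: [0.5603, 0.2213, 0.041]
orientation: [180.0, 0.0, -175.8]
force: [-1.3, -2.6, 6.5]
opening: 0.035
gripper_force: 0.0
```

The body touches the flaps at TCP z 0.041, as I calculated, so a grip across the shank is not possible inside the carton. The alternative keeps the body lengthwise. I drag the rod about 20 mm towards +x with one finger in the big-end hole. Then I pinch the ring wall with the closing line along the rod.

Request:
send_rows:
  increments:
    - [[0,0,0.3,0],[-0.05,-0.075,0.45,0.1],[-0.05,-0.075,0.45,0.22],[-0.05,-0.075,0.45,0.34],[-0.05,-0.075,0.45,0.46],[-0.05,-0.075,0.45,0.58],[-0.05,-0.075,0.45,0.7],[-0.05,-0.075,0.45,0.8],[-0.05,-0.075,0.45,0.8],[-0.05,-0.075,0.45,0.8]]
  jaw: 0.68

```text
clock: 12.85
tool_pos: [0.5499, 0.2063, 0.1305]
orientation: [180.0, -0.0, -107.2]
force: [0.5, -0.3, -0.1]
opening: 0.0597
gripper_force: 0.0
```

Run:
```python
from h import *
np.set_printoptions(precision=4,suppress=True)
c=cal("wrist");b=ctrl.snapshot("wrist").copy();o=ctrl.get_obs();print(o["tool_pos"],o["orientation"],o["opening"])
for d in ctrl.spot_point("rod","wrist")[:2]: print(d["conf"], at("wrist",*d["pixel"],.012,c))
ctrl.snapshot("top")
for d in ctrl.spot_point("rod","top")[:4]: print("top",d["conf"], at("top",*d["pixel"],.012))
M=R.from_euler('xyz',o["orientation"],degrees=True).as_matrix();t=o["tool_pos"];t=np.array([t[0],t[1],.034])
for s in(1,-1):
  Q=[]
  for dx,dy in((-.0095,.030),(.0095,.030),(.0095,.051),(-.0095,.051)):
    r,cc=proj("wrist",t+M@np.array([dx,s*dy,0]),c)[0]; Q.append([cc,r])
  cv2.polylines(b,[np.int32(Q)],True,(0,255,0),1)
cv2.imwrite("pics/w3.png",cv2.resize(b[:,:,::-1],(800,600)))
```

```text
[0.5499 0.2063 0.1305] [ 179.995    -0.0023 -107.1692] 0.05965191954593241
0.97 [0.7785 0.1959 0.012 ]
0.79 [0.5585 0.2196 0.012 ]
top 0.74 [ 0.3205 -0.2276  0.012 ]
top 0.69 [0.7948 0.1911 0.012 ]
top 0.47 [0.5625 0.2288 0.012 ]
top 0.43 [0.342  0.2276 0.012 ]
```

View pics/w3.png

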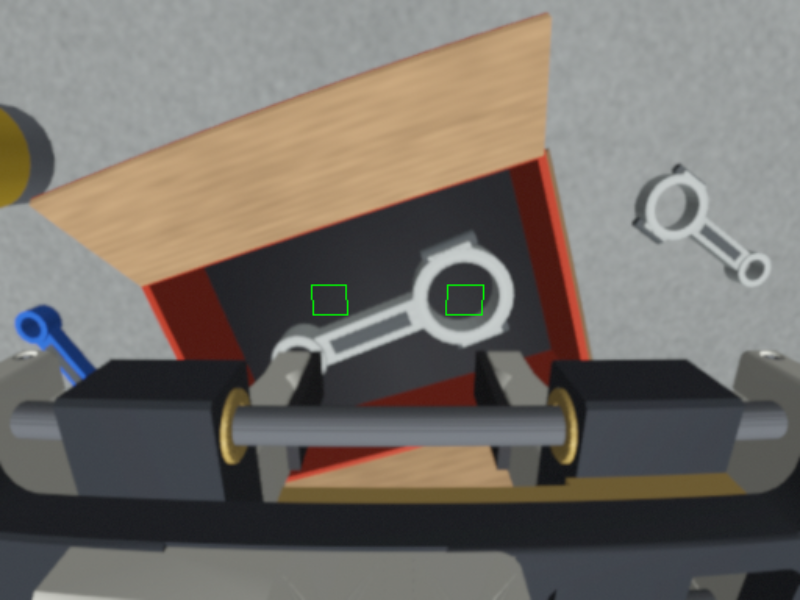

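The finger outlines projected at ring height show one finger centred in the big-end hole (462,298) and the other clear of the shank (330,300). I descend and drag.

Request:
send_rows:
  increments:
    - [[0,-0.01,-0.25,0],[0,-0.01,-0.42,0],[0,-0.01,-0.5,0],[0,-0.01,-0.54,0],[0,-0.01,-0.54,0]]

```text
clock: 13.68
tool_pos: [0.5503, 0.2046, 0.0229]
orientation: [-180.0, 0.0, -107.0]
force: [-0.6, 0.1, 1.1]
opening: 0.0594
gripper_force: 0.0
```

Request:
send_rows:
  increments:
    - [[0.03,0,0,0],[0.05,0,0,0],[0.07,0,0,0],[0.09,0,0,0],[0.11,0,0,0],[0.13,0,0,0],[0.13,0,0,0]]

```text
clock: 14.55
tool_pos: [0.5746, 0.2035, 0.023]
orientation: [179.9, -0.1, -107.0]
force: [-8.0, -0.7, 6.9]
opening: 0.0596
gripper_force: 3.6
```

Request:
send_rows:
  increments:
    - [[-0.03,0,0.2,0],[-0.1,0.06,0.4,0.1],[-0.35,0.06,0.54,0.2],[-0.35,0.06,0.54,0.24],[-0.35,0.06,0.54,0.24],[-0.35,0.06,0.54,0.24]]
  jaw: 0.28

```text
clock: 15.3
tool_pos: [0.5063, 0.2163, 0.1304]
orientation: [180.0, -0.0, -86.5]
force: [0.2, -0.1, -0.1]
opening: 0.0247
gripper_force: 0.0
```

Run:
```python
from h import *
np.set_printoptions(precision=4,suppress=True)
c=cal("wrist");b=ctrl.snapshot("wrist").copy();o=ctrl.get_obs();print(o["tool_pos"],o["orientation"],o["opening"])
for d in ctrl.spot_point("rod","wrist")[:2]: print(d["conf"], at("wrist",*d["pixel"],.012,c))
g=cv2.cvtColor(b,cv2.COLOR_RGB2GRAY)
for k in cv2.findContours((g>150).astype(np.uint8),cv2.RETR_CCOMP,cv2.CHAIN_APPROX_NONE)[0]:
  P=np.array([at("wrist",q[0][1],q[0][0],.034,c)[:2] for q in k],np.float32)
  if len(k)>25 and .4<P[:,0].mean()<.7 and .13<P[:,1].mean()<.29:
    (e,s,a)=cv2.fitEllipse(P); print(len(k),np.array(e),np.array(s),P.min(0),P.max(0))
M=R.from_euler('xyz',o["orientation"],degrees=True).as_matrix();t=o["tool_pos"];t=np.array([t[0],t[1],.034])
for s in(1,-1):
  Q=[]
  for dx,dy in((-.0095,.0123),(.0095,.0123),(.0095,.0333),(-.0095,.0333)):
    r,cc=proj("wrist",t+M@np.array([dx,s*dy,0]),c)[0]; Q.append([cc,r])
  cv2.polylines(b,[np.int32(Q)],True,(0,255,0),1)
cv2.imwrite("pics/w4.png",cv2.resize(b[:,:,::-1],(800,600)))
```

```text
[0.5062 0.2161 0.1302] [179.9711  -0.0259 -86.4892] 0.025057110772804866
0.75 [0.3546 0.2224 0.012 ]
0.56 [0.5759 0.218  0.012 ]
383 [0.5599 0.2177] [0.059  0.1617] [0.4961 0.1838] [0.6522 0.2455]
124 [0.5868 0.2198] [0.0112 0.0686] [0.5599 0.213 ] [0.6122 0.2268]
62 [0.635  0.2242] [0.0219 0.0223] [0.6237 0.2132] [0.6463 0.2354]
131 [0.5259 0.215 ] [0.0441 0.0444] [0.5036 0.1927] [0.5486 0.237 ]
2503 [0.504 0.169] [0.2401 0.5694] [0.2359 0.0336] [0.7678 0.2997]
```

View pics/w4.png

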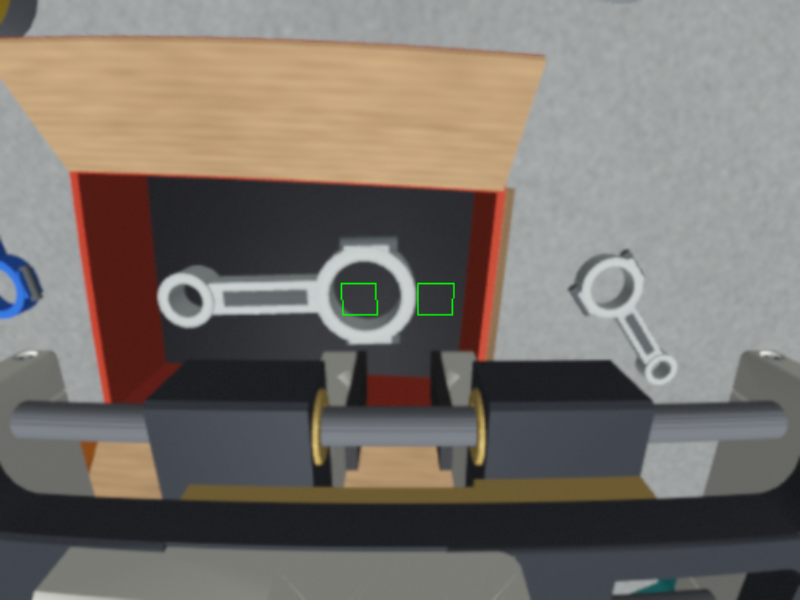

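The hole centre is at (0.526, 0.215) with 43 mm diameter, and the wall spans x 0.496–0.5045. One finger fits in the hole at (358,299) and the other between ring and carton end at (435,299). A 4 mm shift centres the pinch.

Request:
send_rows:
  increments:
    - [[-0.02,-0.015,-0.25,0.015],[-0.02,-0.015,-0.42,0.015],[-0.02,-0.015,-0.52,0.015],[-0.02,-0.015,-0.57,0.015],[-0.02,-0.015,-0.57,0.015]]

```text
clock: 16.02
tool_pos: [0.5019, 0.213, 0.0159]
orientation: [179.9, -0.1, -85.1]
force: [0.5, -0.2, -0.1]
opening: 0.0245
gripper_force: 0.0
```

Request:
send_rows:
  increments:
    - [[0,0,0,0],[0,0,0,0],[0,0,0,0],[0,0,0,0],[0,0,0,0]]
  jaw: 0

```text
clock: 16.65
tool_pos: [0.5017, 0.2135, 0.0174]
orientation: [-180.0, 0.0, -85.1]
force: [-4.7, -0.2, 5.9]
opening: 0.0088
gripper_force: 27.0
```

Request:
send_rows:
  increments:
    - [[0,0,0.05,0],[0,0,0.1,0],[0,0,0.15,0],[0,0,0.15,0]]

```text
clock: 17.15
tool_pos: [0.5025, 0.2138, 0.0476]
orientation: [-179.9, 0.1, -85.1]
force: [0.0, 0.5, -6.5]
opening: 0.0084
gripper_force: 28.7
```

Run:
```python
from h import *
np.set_printoptions(precision=4,suppress=True)
c=cal("wrist");b=ctrl.snapshot("wrist").copy();o=ctrl.get_obs();print(o["force"],o["moment"],o["opening"],o["gripper_force"])
cv2.imwrite("pics/w5.png",b[:,:,::-1])
```

```text
[ 0.2525 -0.1372 -5.6122] [ 0.0327  0.5438 -0.0017] 0.00910341300388057 28.667141843652644
```

View pics/w5.png

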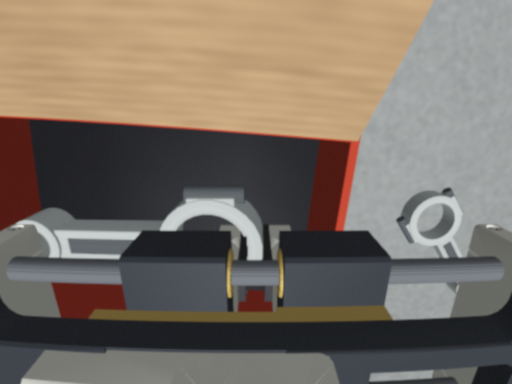

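The rod is held level with its full weight, about 5.6 N, on the fingers. I lift it and carry it to the pan.

Request:
send_rows:
  increments:
    - [[0,0,0.15,0],[0,0,0.35,0],[0,0,0.6,0],[0,0,0.85,0],[0,0,1,0],[0,0,1,0]]

```text
clock: 17.95
tool_pos: [0.5028, 0.214, 0.2484]
orientation: [-179.8, 0.2, -85.1]
force: [1.7, 0.3, -5.7]
opening: 0.0089
gripper_force: 31.3
```

Request:
send_rows:
  increments:
    - [[0.02,-0.12,0,-0.02],[0.04,-0.3,0,-0.04],[0.07,-0.5,0,-0.07],[0.09,-0.69,0,-0.09]]

```text
clock: 18.45
tool_pos: [0.5187, 0.0738, 0.2436]
orientation: [179.8, -0.1, -92.9]
force: [0.3, 0.2, -4.6]
opening: 0.0091
gripper_force: 32.0
```

Request:
send_rows:
  increments:
    - [[0.02,-0.2,0,-0.02],[0.05,-0.4,0,-0.05],[0.08,-0.6,0,-0.07],[0.09,-0.69,0,-0.09],[0.09,-0.69,0,-0.09],[0.09,-0.69,0,-0.09]]

```text
clock: 19.2
tool_pos: [0.5374, -0.0623, 0.2453]
orientation: [179.9, -0.0, -100.6]
force: [0.4, 0.0, -5.0]
opening: 0.009
gripper_force: 32.0
```

Run:
```python
from h import *
np.set_printoptions(precision=4,suppress=True)
c=cal("wrist");b=ctrl.snapshot("wrist").copy();o=ctrl.get_obs();print(o["tool_pos"],o["orientation"],o["force"],o["moment"],o["opening"])
cv2.imwrite("pics/w6.png",b[:,:,::-1])
a=ctrl.snapshot("scene");ps=[d for d in ctrl.spot_point("pan","scene")[:1]];rs=ctrl.spot_point("rod","scene")[:5]
ls=ctrl.spot_point("lever_tip","scene")[:1]
ctrl.snapshot("top")
pt=ctrl.spot_point("pan","top")[:1];rt=ctrl.spot_point("rod","top")[:5];lt=ctrl.spot_point("lever_tip","top")[:1]
print(ps,pt,rs,rt,ls,lt)
for d in ps: print("pan s",at("scene",*d["pixel"],.131))
for d in pt: print("pan t",at("top",*d["pixel"],.131))
for d in ctrl.spot_point("pan","wrist")[:2]: print("pan w",d["conf"],at("wrist",*d["pixel"],.131,c))
for d in ctrl.spot_point("rod","wrist")[:3]: print("rod w",d["conf"],d["pixel"],at("wrist",*d["pixel"],.242,c))
for d in ctrl.spot_point("lever_tip","wrist")[:2]: print("lever w",d["conf"],at("wrist",*d["pixel"],.142,c))
if ls and lt: print(tri("top",lt[0]["pixel"],"scene",ls[0]["pixel"]))
```

```text
[ 0.5376 -0.062   0.2457] [ 179.9295   -0.0058 -100.5324] [ 0.2172  0.6236 -5.3918] [0.0916 0.4488 0.0031] 0.008942892703219695
[{'pixel': [187.5, 228.0], 'conf': 0.7}] [] [{'pixel': [282.1, 426.7], 'conf': 0.9}, {'pixel': [303.6, 233.8], 'conf': 0.85}, {'pixel': [148.1, 274.3], 'conf': 0.62}, {'pixel': [169.5, 227.0], 'conf': 0.59}, {'pixel': [235.4, 349.1], 'conf': 0.46}] [{'pixel': [255.7, 311.3], 'conf': 0.63}, {'pixel': [257.4, 133.6], 'conf': 0.59}, {'pixel': [135.3, 208.2], 'conf': 0.48}] [] [{'pixel': [218.9, 327.6], 'conf': 0.4}]
pan s [ 0.6141 -0.0879  0.131 ]
pan w 0.8 [ 0.6058 -0.0738  0.131 ]
rod w 0.95 [14.6, 400.1] [ 0.44   -0.1713  0.242 ]
rod w 0.93 [300.3, 391.3] [0.4533 0.004  0.242 ]
rod w 0.7 [232.8, 144.2] [ 0.6046 -0.0772  0.242 ]
```

Request:
send_rows:
  increments:
    - [[0.005,-0.01,-0.2,0],[0.005,-0.01,-0.35,0],[0.005,-0.01,-0.45,0],[0.005,-0.01,-0.5,0],[0.005,-0.01,-0.52,0],[0.005,-0.01,-0.53,0],[0.005,-0.01,-0.53,0]]

```text
clock: 20.68
tool_pos: [0.5396, -0.0646, 0.1414]
orientation: [-179.9, 0.0, -100.6]
force: [-0.3, -0.2, -2.7]
opening: 0.0084
gripper_force: 31.5
```

Run:
```python
from h import *
np.set_printoptions(precision=4,suppress=True)
c=cal("wrist");b=ctrl.snapshot("wrist").copy();o=ctrl.get_obs();print(o["tool_pos"],o["orientation"],o["force"],o["moment"],o["opening"])
cv2.imwrite("pics/w7.png",b[:,:,::-1])
s=ctrl.snapshot("scene")
im=np.zeros((600,800,3),np.uint8); im[:300,:400]=cv2.resize(b[:,:,::-1],(400,300)); im[:300,400:]=cv2.resize(ctrl.snapshot("top")[130:250,250:410,::-1],(400,300))
im[300:,:]=cv2.resize(s[130:230,150:417,::-1],(800,300),interpolation=cv2.INTER_CUBIC)
cv2.imwrite("pics/m1.png",im)
```

```text
[ 0.5395 -0.0646  0.1414] [-179.9117    0.0252 -100.5616] [-0.3857  0.3826 -3.4472] [0.0638 0.3603 0.0467] 0.008327789935717193
```

View pics/m1.png

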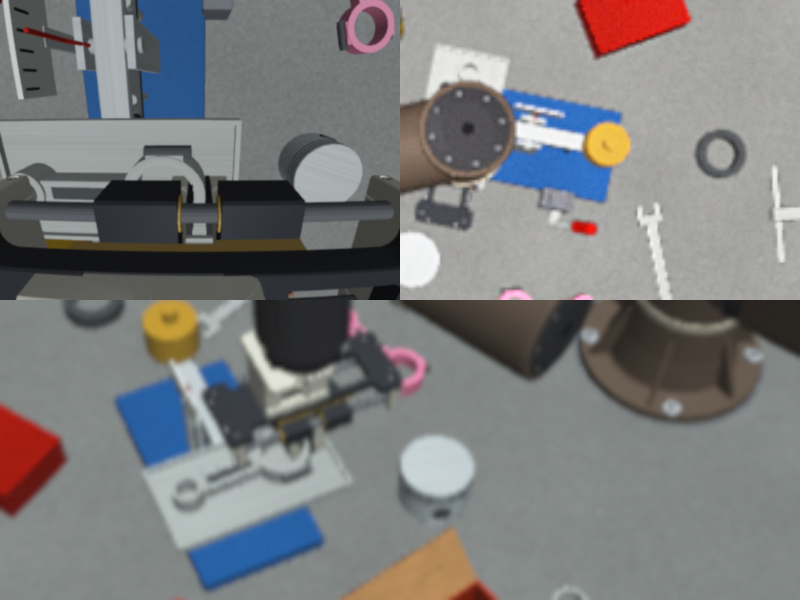

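All pictures are now used. The last one shows the rod lying along the pan's long axis above its middle (lower panel, about (240,475)), with the small end already touching. I lower a little more, open, and rise straight up.

Request:
send_rows:
  increments:
    - [[0,0,-0.007,0],[0,0,-0.012,0],[0,0,-0.012,0]]

```text
clock: 21.2
tool_pos: [0.5392, -0.0646, 0.1383]
orientation: [-180.0, 0.0, -100.6]
force: [0.3, -0.3, -2.8]
opening: 0.0084
gripper_force: 31.4
```

Request:
send_rows:
  increments:
    - [[0,0,0,0],[0,0,0,0],[0,0,0,0]]
  jaw: 0.24

```text
clock: 21.58
tool_pos: [0.5391, -0.0647, 0.1384]
orientation: [-180.0, 0.0, -100.6]
force: [0.1, -0.1, 0.4]
opening: 0.0207
gripper_force: 0.0
```

Request:
send_rows:
  increments:
    - [[0,0,0.03,0],[0,0,0.1,0],[0,0,0.3,0],[0,0,0.55,0],[0,0,0.55,0]]

```text
clock: 22.2
tool_pos: [0.5414, -0.0647, 0.2537]
orientation: [-179.5, 0.1, -100.5]
force: [0.2, -0.1, -0.5]
opening: 0.0207
gripper_force: 0.0
```

```bash
cat > look.py <<'E'
from h import *
np.set_printoptions(precision=4,suppress=True)
O=np.array([.587,-.180]);ex=np.array([.9838,-.1795]);ey=np.array([.1795,.9838])
loc=lambda p:np.array([(p[:2]-O)@ex,(p[:2]-O)@ey])
o=ctrl.get_obs();print(o["tool_pos"],o["orientation"],o["force"],"j6",o["joint_pos"][5])
for n in("wrist","scene","top"):
    c=cal(n);ctrl.snapshot(n)
    for t,z in(("pan",.131),("rod",.131),("lever_tip",.142)):
        for d in ctrl.spot_point(t,n)[:5]:
            p=at(n,*d["pixel"],z,c)
            if np.all(np.abs(loc(p))<.22): print(n,t,round(d["conf"],2),np.round(d["pixel"],1),p[:2],"local",loc(p))
E
python3 look.py
```

```text
[ 0.5414 -0.0647  0.2537] [-179.5022    0.1339 -100.5401] [ 0.2034 -0.0535 -0.526 ] j6 -24.417715825249196
wrist pan 0.88 [187.  191.5] [ 0.6067 -0.0734] local [0.0003 0.1084]
wrist rod 0.85 [184. 185.] [ 0.6126 -0.0778] local [0.0068 0.1052]
wrist rod 0.65 [ 16.7 402.3] [ 0.3827 -0.1944] local [-0.1984 -0.0509]
scene pan 0.74 [184.4 231.6] [ 0.5978 -0.0914] local [-0.0053  0.0891]
scene rod 0.89 [186.8 230.8] [ 0.6052 -0.0849] local [0.0009 0.0968]
scene rod 0.74 [146.9 275. ] [ 0.3847 -0.1369] local [-0.2068  0.0061]
scene lever_tip 0.52 [134.2 180.2] [ 0.6262 -0.3715] local [ 0.073  -0.1813]
top lever_tip 0.38 [220.3 326.2] [ 0.4486 -0.2692] local [-0.1201 -0.1126]
```

The rod lies within a few mm of the pan centre and the beam is still arrested. Now the lever: shut the fingers and come down on its −y side.

Request:
send_rows:
  increments:
    - [[-0.1,-0.25,0.05,0],[-0.2,-0.5,0.05,0],[-0.28,-0.62,0.05,0],[-0.28,-0.62,0.05,0]]
  jaw: 0

```text
clock: 23.3
tool_pos: [0.4819, -0.1901, 0.2583]
orientation: [-180.0, -0.0, -100.7]
force: [0.5, -0.5, -0.1]
opening: 0.0005
gripper_force: 0.0
```

Request:
send_rows:
  increments:
    - [[-0.1,-0.25,0,0],[-0.2,-0.5,0,0],[-0.28,-0.62,0,0],[-0.28,-0.62,-0.2,0],[-0.28,-0.62,-0.4,0],[-0.28,-0.62,-0.4,0]]

```text
clock: 24.05
tool_pos: [0.4254, -0.3117, 0.1756]
orientation: [179.7, 0.1, -100.6]
force: [-0.2, -0.3, 0.2]
opening: 0.0005
gripper_force: 0.0
```

```bash
python3 look.py | grep -v pan
```

```text
[ 0.4254 -0.3117  0.1756] [ 179.6629    0.0566 -100.5723] [-0.2133 -0.3202  0.2304] j6 4.372081228310691
wrist rod 0.72 [225.7 350.9] [ 0.3531 -0.2861] local [-0.2111 -0.1464]
scene rod 0.97 [188.4 228.4] [ 0.6151 -0.0842] local [0.0104 0.0993]
scene rod 0.91 [149.4 275.2] [ 0.3911 -0.1274] local [-0.2022  0.0166]
scene rod 0.74 [126.8 233.8] [ 0.4472 -0.3005] local [-0.1159 -0.1436]
scene lever_tip 0.57 [129.6 237.5] [ 0.4498 -0.2723] local [-0.1184 -0.1155]
top rod 0.77 [175.7 273.9] [ 0.6118 -0.0753] local [0.0056 0.1074]
```

Request:
send_rows:
  increments:
    - [[0,0,-0.2,0],[0,0,-0.37,0],[0,0,-0.37,0],[0.014,0.075,-0.37,0],[0.027,0.15,-0.37,0],[0.041,0.225,-0.37,0],[0.055,0.3,-0.37,0],[0.065,0.36,-0.37,0],[0.074,0.41,-0.37,0],[0.08,0.44,-0.37,0],[0.08,0.44,-0.37,0]]

```text
clock: 26.02
tool_pos: [0.4426, -0.224, 0.1038]
orientation: [179.9, 0.0, -100.6]
force: [0.4, 0.5, 0.4]
opening: 0.0006
gripper_force: 0.0
```

Request:
send_rows:
  increments:
    - [[0.004,0.02,0,0],[0.007,0.04,0,0],[0.007,0.04,0,0]]

```text
clock: 26.4
tool_pos: [0.444, -0.2166, 0.104]
orientation: [180.0, -0.0, -100.6]
force: [-0.8, -2.1, -1.6]
opening: 0.0003
gripper_force: 0.9
```

```bash
python3 look.py
```

```text
[ 0.444  -0.2166  0.104 ] [ 179.9676   -0.0039 -100.5724] [-0.8437 -2.0781 -1.5661] j6 -7.411351754247952
wrist rod 0.84 [162.3 384. ] [ 0.3738 -0.2575] local [-0.1958 -0.1145]
scene pan 0.76 [192.3 229.7] [ 0.6202 -0.069 ] local [0.0127 0.1152]
scene pan 0.69 [187.7 223.8] [ 0.6256 -0.0952] local [0.0227 0.0904]
scene rod 0.89 [149.5 275.3] [ 0.3911 -0.1268] local [-0.2023  0.0172]
scene rod 0.68 [194.  230.5] [ 0.6218 -0.062 ] local [0.0131 0.1224]
scene lever_tip 0.52 [146.5 248. ] [ 0.4655 -0.1854] local [-0.1185 -0.0272]
top rod 0.86 [178.5 272.3] [ 0.6012 -0.0695] local [-0.0059  0.1113]
```

Request:
send_rows:
  increments:
    - [[0.003,0.015,0,0],[0.005,0.028,0,0],[0.005,0.028,0,0]]

```text
clock: 27.38
tool_pos: [0.4443, -0.2147, 0.1044]
orientation: [179.9, -0.3, -100.5]
force: [-1.9, -29.5, -5.9]
opening: 0.0005
gripper_force: 11.4
```

Request:
send_rows:
  increments:
    - [[0.002,0.01,0,0],[0.003,0.018,0,0],[0.003,0.018,0,0]]

```text
clock: 27.75
tool_pos: [0.4443, -0.2138, 0.1045]
orientation: [179.9, -0.5, -100.6]
force: [-2.3, -48.2, -10.5]
opening: 0.0005
gripper_force: 18.6
```

The lever is at its stop, fully free. I back off, let the pan rest, and go over to the other side of the lever.

Request:
send_rows:
  increments:
    - [[-0.013,-0.07,0,0],[-0.018,-0.1,0.15,0],[-0.018,-0.1,0.38,0],[0.02,0.12,0.4,0],[0.061,0.337,0.4,0],[0.061,0.337,0.4,0]]

```text
clock: 28.5
tool_pos: [0.4592, -0.1377, 0.1847]
orientation: [-179.9, 0.1, -100.4]
force: [0.1, -0.1, -0.6]
opening: 0.0007
gripper_force: 0.0
```

```bash
python3 look.py
```

```text
[ 0.4592 -0.1377  0.1847] [-179.8883    0.07   -100.385 ] [ 0.1225 -0.0787 -0.5891] j6 -17.227031578385855
wrist rod 0.88 [ 78.3 363.4] [ 0.3659 -0.2193] local [-0.2105 -0.0784]
wrist rod 0.76 [286.4 108.2] [ 0.6012 -0.0873] local [-0.0027  0.0937]
wrist lever_tip 0.94 [159.8 241.2] [ 0.461  -0.1794] local [-0.1241 -0.022 ]
scene pan 0.75 [190.7 229. ] [ 0.6185 -0.0755] local [0.0123 0.1085]
scene rod 0.87 [192.8 228.2] [ 0.6252 -0.0702] local [0.0178 0.1149]
scene rod 0.49 [149.3 272.7] [ 0.3979 -0.1328] local [-0.1945  0.0125]
scene lever_tip 0.56 [150.  249.6] [ 0.4703 -0.1693] local [-0.1168 -0.0104]
top pan 0.83 [179.6 271.6] [ 0.597  -0.0669] local [-0.0104  0.113 ]
top rod 0.8 [177.4 274.5] [ 0.6054 -0.0776] local [-0.0002  0.104 ]
```

Request:
send_rows:
  increments:
    - [[0,0,-0.2,0],[0,0,-0.4,0],[0,0,-0.4,0],[-0.014,-0.08,-0.4,0],[-0.025,-0.14,-0.4,0],[-0.033,-0.18,-0.4,0],[-0.04,-0.22,-0.4,0],[-0.047,-0.26,-0.4,0],[-0.055,-0.3,-0.4,0],[-0.062,-0.34,-0.4,0],[-0.069,-0.38,-0.4,0],[-0.076,-0.42,-0.4,0]]

```text
clock: 30.6
tool_pos: [0.4424, -0.2243, 0.1038]
orientation: [180.0, 0.0, -100.6]
force: [2.4, 4.9, -0.9]
opening: 0.0003
gripper_force: 2.4
```

Request:
send_rows:
  increments:
    - [[-0.004,-0.02,0,0],[-0.007,-0.04,0,0],[-0.007,-0.04,0,0]]

```text
clock: 30.98
tool_pos: [0.4405, -0.2322, 0.1034]
orientation: [179.9, 0.0, -100.6]
force: [0.5, 2.5, -0.7]
opening: 0.0002
gripper_force: 1.0
```

Request:
send_rows:
  increments:
    - [[-0.003,-0.015,0,0],[-0.005,-0.028,0,0],[-0.005,-0.028,0,0]]

```text
clock: 31.35
tool_pos: [0.4398, -0.2363, 0.1034]
orientation: [179.9, 0.1, -100.6]
force: [1.4, 12.8, -0.7]
opening: 0.0007
gripper_force: 5.9
```

Request:
send_rows:
  increments:
    - [[-0.002,-0.01,0,0],[-0.003,-0.017,0,0],[-0.003,-0.017,0,0]]

```text
clock: 31.72
tool_pos: [0.4398, -0.2372, 0.1032]
orientation: [179.9, 0.3, -100.6]
force: [1.5, 30.6, 1.8]
opening: 0.0004
gripper_force: 14.5
```

The lever is hard against its home stop. I back off, rise, and check everything.

Request:
send_rows:
  increments:
    - [[0.014,0.08,0,0],[0.02,0.11,0,0],[0.02,0.11,0.3,0],[0.02,0.11,0.6,0],[0.02,0.11,0.9,0],[-0.05,-0.3,0.9,0],[-0.15,-0.6,0.9,0],[-0.2,-0.8,0.9,0],[-0.2,-0.8,0.9,0]]

```text
clock: 32.85
tool_pos: [0.3977, -0.4048, 0.2833]
orientation: [179.9, -0.0, -100.9]
force: [-0.2, 1.8, -0.3]
opening: 0.0002
gripper_force: 0.0
```

```bash
python3 look.py
python3 - <<'E'
from h import *
np.set_printoptions(precision=4,suppress=True)
from look import loc
for t,z in(("flap_left_edge",.12),("flap_right_edge",.12)):
  for n in("top","scene"):
    for d in ctrl.spot_point(t,n)[:1]: print(t,n,d["conf"],at(n,*d["pixel"],z))
for d in ctrl.trace("rod","top"):
  r=cv2.minAreaRect(np.array([at("top",*p,.145)[:2] for p in np.argwhere(d["mask"])],np.float32)); print("rod",d["conf"],r)
for d in ctrl.trace("piston_a","top")+ctrl.trace("oil_bottle","top"): print(d["conf"],d["bbox"])
E
```

```text
[ 0.3977 -0.4048  0.2833] [ 179.8697   -0.0355 -100.8824] [-0.1984  1.8171 -0.3401] j6 14.799836962516343
scene pan 0.71 [188.6 231.4] [ 0.6076 -0.0779] local [0.002  0.1042]
scene rod 0.86 [188.8 232.3] [ 0.6057 -0.0755] local [-0.0003  0.1062]
scene rod 0.56 [148.1 275.6] [ 0.3863 -0.1313] local [-0.2062  0.0119]
scene lever_tip 0.6 [129.  238.2] [ 0.4461 -0.2733] local [-0.1219 -0.1171]
top pan 0.64 [175.6 274.9] [ 0.6122 -0.079 ] local [0.0067 0.1038]
top rod 0.82 [173.6 272. ] [ 0.6196 -0.0681] local [0.012  0.1159]
[ 0.4003 -0.4006  0.2844] [-179.9815   -0.0069 -100.5157] [ 0.4428  0.0477 -0.7144] j6 14.71267610808416
scene pan 0.88 [187.4 232.9] [ 0.6011 -0.079 ] local [-0.0043  0.1019]
scene rod 0.96 [190.  228.4] [ 0.6186 -0.0789] local [0.0129 0.1051]
scene rod 0.65 [149.9 274.9] [ 0.3933 -0.1262] local [-0.2002  0.0182]
scene lever_tip 0.49 [127.3 235.2] [ 0.4501 -0.2864] local [-0.1156 -0.1293]
top pan 0.98 [179.1 272.4] [ 0.5989 -0.0699] local [-0.008   0.1105]
top rod 0.59 [174.8 272.5] [ 0.6151 -0.0701] local [0.0079 0.1132]
top lever_tip 0.41 [219.1 327.3] [ 0.4531 -0
[... 324 characters left out ...]
735830307006836)
rod 0.52 ((0.354840487241745, 0.20456162095069885), (0.03901837021112442, 0.09367940574884415), 45.99785232543945)
rod 0.5 ((0.6132827997207642, -0.0692799985408783), (0.06693322211503983, 0.14992526173591614), 88.85627746582031)
rod 0.48 ((0.7520565986633301, 0.17803537845611572), (0.039809539914131165, 0.08691804111003876), 6.889410018920898)
rod 0.47 ((0.3269485831260681, -0.15322166681289673), (0.04264397174119949, 0.06273903697729111), 68.80177307128906)
rod 0.25 ((0.7483350038528442, 0.042077645659446716), (0.08020294457674026, 0.05974963307380676), 1.2707594633102417)
0.63 [119.3, 191.5, 139.1, 208.1]
0.59 [246.1, 221.5, 263.7, 247.1]
0.72 [235.4, 127.1, 249.6, 150.4]
```

Run:
```python
from h import *
for n in("top","scene"):
  ctrl.snapshot(n)
  for t in("rod","pan"):
   for d in ctrl.trace(t,n):
    P=np.array([at(n,*p,.145)[:2] for p in np.argwhere(d["mask"])])
    if t=="pan": P=P[P[:,1]>-.14]
    if len(P) and np.hypot(*(P.mean(0)-[.61,-.07]))<.05:
      w,v=np.linalg.eigh(np.cov(P.T)); print(n,t,P.mean(0),np.degrees(np.arctan(v[1,1]/v[0,1])),np.ptp(P@v[:,1]),len(P))
print(ctrl.get_obs()["qvel"].round(1))
```

```text
top rod [ 0.60747671 -0.07684081] -10.705811320769998 0.15257389524902765 271
top pan [ 0.60391469 -0.07366181] -10.336019583751328 0.20305122560354505 1441
scene rod [ 0.60421    -0.07491305] -8.300536617955961 0.1647863933802819 601
scene pan [ 0.61669497 -0.06460523] -11.770538248169498 0.20164149539145038 1346
[ 0.1 -0.  -0.  -0.   0.   0. ]
```

The rod lies at −10.7° against −10.3° for the pan and is centred. The lever is home, the flaps are open and the arm is clear.

```bash
python3 -c "
from plant import ctrl
print(ctrl.close_job())"
```

```text
the job is handed in; nothing more can be done
None
```

I handed the job in at about 33 s of the 70 s: both flaps are folded fully out, the rod lies flat and central across the pan, the pan sank and rested before I returned the lever, and the lever is hard against its home stop.

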